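# Comb strewn marker pens into a tight row

### The job

Take the small rake from its stand and comb the four marker pens strewn in the pen tray toward the tray's cross bar, until they lie flat, parallel and side by side across the tray, and press the row snug against the bar for a moment: clearly felt, about 6 to 10 N. Never push the pens with more than 15 N, nor bear on the tray with more than 25 N. Move the pens only with the rake, never with the gripper, and disturb nothing else on the bench. Then set the rake back upright in its stand, leaving the pens in their closed row.

Things in the scene. Friction and masses are not known exactly. Their poses are not given: they have to be found in the camera images.
- rake: Steel rake standing upright on its tine tips, 150 mm wide, 90 mm tall, 0.16 kg. Origin between the tine tips, at the centre of the underside. z up along the handle, y along its cross bar (a half turn makes no difference). Seven 6 mm tines 24 mm apart along y, z 0 to 20; cross bar 12 mm thick in x, z 18 to 30.
- rake_grip (a point): Point on the rake's axis at z = 68 mm, where to grip: grey handle of rectangular section, 24 mm in the rake's x by 28 mm in y, z 38 to 90 mm; grip across x. Axes as the rake's.
- stand: White plastic stand of the rake, fixed, 60 x 190 mm. Origin at the centre of its underside, y along its slot. Floor of the slot at z = 6 mm, on which the tine tips rest when the rake is home (same x and y as the stand). The slot is 16 mm wide (x) and 156 mm long (y) between walls up to z = 30 mm, with a flared mouth up to z = 39 mm along the long sides.
- tray: Shallow aluminium pen tray, fixed, 192 mm wide (y), from x = -162 to +156 mm. Origin on its underside; the floor's top is at z = 4 mm. Side walls 18 mm tall, inner faces at y = +-90 mm. Open at the far (+x) end; wall and cross bar at the near (-x) end. The pens are to be pushed in -x against the bar.
- tray_stop (a point): Nominal middle of the tray's cross bar, x = -127 mm in the tray's frame. The dark steel bar crosses the whole tray, 20 mm tall, with two screw heads up to 30 mm at y = +-75 mm. It is an adjustable stop, firmly clamped, but its true place differs each time and is not reported: its face to the pens lies between x = -144 and -110 mm. The closed row (56 mm) then feels rigid.
- vial_0: Brown glass vial with black cap, 24 mm across, 54 mm tall; bystander. Origin at the centre of its underside.
- vial_1: Brown glass vial like the other; bystander.
- timer: White bench timer, 66 x 68 x 21 mm; bystander. Origin at the centre of its underside.
- tape_roll: Roll of tape lying flat, 110 mm across, 19 mm tall; bystander. Origin at the centre of its underside.
- pen0: Marker pen, white barrel, red cap; 138 mm long (its y axis), 14 mm wide in x, 13 mm tall plus a small clip, 12 g; it does not roll. Origin at the centre of its underside.
- pen1: Marker pen, black; 138 mm long (its y axis), 14 mm wide in x, 13 mm tall plus a small clip, 12 g; it does not roll. Origin at the centre of its underside.
- pen2: Marker pen, white barrel, green cap; 138 mm long (its y axis), 14 mm wide in x, 13 mm tall plus a small clip, 12 g; it does not roll. Origin at the centre of its underside.
- pen3: Marker pen, black; 138 mm long (its y axis), 14 mm wide in x, 13 mm tall plus a small clip, 12 g; it does not roll. Origin at the centre of its underside.
Mind the look-alikes: they are no part of the job. Leave any blue look-alike of the pen1 alone.

How it is judged:
By the outcome, as a careful person would: the job done as asked, in the order asked, and still so for the second after the job is handed in, with the robot touching nothing.
It also fails if it takes over 67 s, if anything falls off the work surface, if the arm or the gripper's body presses on something with over 40 N, if the wrist force passes 120 N, or if a joint passes its speed limit or range.

### The arm

A 6-joint arm with a two-finger parallel gripper is mounted at the origin on a cart in front of the work surface, level with it; the furniture and walls round the work are solid. World frame = base frame: x ahead of the robot, y to its left, z up, the work surface at z = 0. Lengths are in m, angles in degrees, forces in N, time in s.
With the tool pointing down it reaches from about 0.35 to 0.875 m from the base axis. Payload 4.2 kg.
Tool frame: the origin (TCP) lies at the very end of the fingers, on their centre line; the grasp point (between the pads) lies 19 mm behind it; z points along the fingers, y is the line along which they close (so a half turn about z gives the same grasp; the last joint's range is limited). The gripper opens to 87 mm and grips with 3 to 60 N. Pads are 19 mm wide; open, the fingers measure 117 mm over their backs; the gripper's body (75 mm by 190 mm) begins 51 mm behind the grasp point.
Start: joints at [14.817, 22.042, 0.453, 0, -68.411, -14.817], TCP at [0.625, 0, 0.223] pointing down, gripper open.
Joint ranges: [-179.83, 179.83], [-69.29, 118.12], [-61.27, 80.66], [-181.25, 117.63], [-171.15, -9.14], [-177.46, 177.46]. Speed limits (degrees/s): [159.86, 159.86, 180, 180, 180, 180].

### API

Orientations are given as a 3x3 rotation matrix whose columns are the frame's x, y, z axes.
In Python, from station import sense, cams, r gives the robot as it stands. The module is installed in compiled form; this text tells all that it offers.
- The arm moves only by the tool step_arm, never from a script. Its argument "targets" is text: rows parted by semicolons, each of 4 numbers parted by spaces: the shift along the tool's x, y, z in cm, then the turn about the tool's z in degrees. In form: x y z turn; .... A call has 1 to 12 rows; each row shifts and turns the commanded pose from where the row before left it, along the tool's axes as they then stand; what a row does not reach is not made up. A row lasts 1/12 s, in which the tool goes at most 41.7 mm and 7.16 degrees, less where a joint would pass 70% of its speed; a pose out of reach is approached as far as the arm can. A call with a gripper value outside its range is refused whole. "claw" is the finger opening in cm, from 0 to 8.7, set as the call begins (left out, the last holds). The fingers move at their own pace and stop on an object; the grip force is fixed at half the most. Time passes only in rows, so rows that do not move let the fingers close. It gives the time, the measured TCP pose, the force, the opening and the grip force at its end, in the units of the state.
- sense(): the state, without advancing time (a new reading comes with each control period).
- cams.capture(name): name is "scene" or "side" or "wrist"; returns a dict with "frame" (480x640x3 uint8, blue, green, red), "vertical_fov" (degrees; the focal length in pixels is half the picture's height over the tangent of half this angle, whatever the lens; pixels are square), "cx", "cy" (the principal point, pixels), "eye" and "rotation" of the camera in the world; the wrist camera has in their place "tool_from_camera" (4x4, takes a point from camera to tool coordinates, whose origin is the TCP and whose axes are the flange's). Camera axes: x right, y down, z forward; pixel columns grow to the right and rows downward; lengths in m; the calibration is good to about 2 mm. A picture is of the moment at which its call begins: read the wrist's pose just before it. There is no depth.
- r.finish_job(): hands the job in; it is judged then, once.
The state is a dict: "time_s": time; "joints": joint angles; "joint_velocities": joint speeds; "effort": joint torques, N m; "tcp_pos": TCP position; "ee_rot": TCP orientation; "wrist_force": force on the tool from outside, world axes, zero at the start; "moment": the same for the moment, N m; "gripper_width": opening from 0.0 (shut) to 1.0 (fully open); "gripper_force": force on a finger pad.
Only numpy, scipy, OpenCV 4.12 (cv2) and the standard library are available. Lean on these libraries where they do the work, as an engineer would, in place of code of your own. Each camera call takes 0.05 s, during which the arm holds its last target. There are 200 camera calls.

## Working session

There is one attempt and no reset: what is moved stays moved. The work goes in short steps, Python scripts to look and compute and a tool call to move; the robot and the scene stay as the last step left them, time stands still between calls to the robot, and variables do not carry over. Pictures are saved under pics/ and viewed, at most 10 in all, crops included, and the job is handed in when it is done.

Besides the shell and the picture viewer there is one more tool, called after "Call:" in YAML: its name, and indented under it one key for each argument. step_arm: Moves the arm, as the interface text tells. Its arguments: {"type":"object","properties":{"targets":{"type":"string"},"claw":{"type":"number"}},"required":["targets"]}

```bash
mkdir -p pics; cat > h.py <<'E'
import numpy as np,cv2
from station import sense,cams,r
def cap(n,save=None):
    s=sense();c=cams.capture(n)
    if n=='wrist':
        T=np.eye(4);T[:3,:3]=s['ee_rot'];T[:3,3]=s['tcp_pos'];T=T@np.array(c['tool_from_camera']);c['eye']=T[:3,3];c['rotation']=T[:3,:3]
    if save: cv2.imwrite('pics/'+save+'.png',c['frame'])
    return c
def pt(c,u,v,z):
    f=240/np.tan(np.radians(c['vertical_fov'])/2)
    d=np.array(c['rotation'])@np.array([(u-c['cx'])/f,(v-c['cy'])/f,1]);e=np.array(c['eye'])
    return e+d*(z-e[2])/d[2]
def px(c,p):
    f=240/np.tan(np.radians(c['vertical_fov'])/2)
    q=np.array(c['rotation']).T@(np.array(p)-np.array(c['eye']));return q[:2]/q[2]*f+[c['cx'],c['cy']]
E
python3 - <<'E'
from h import *
import pickle
D={}
for n in ['scene','side','wrist']:
    c=cap(n,n+'0');D[n]=c;print(n,c['vertical_fov'],c['cx'],c['cy'],np.round(c['eye'],3),np.round(c['rotation'],3).tolist())
pickle.dump(D,open('D.pkl','wb'))
print(sense())
E
```

```text
scene 53.94312334664736 324.3114915178406 238.32415359128092 [-0.526 -0.433  0.865] [[0.46, -0.501, 0.733], [-0.888, -0.269, 0.374], [0.01, -0.823, -0.568]]
side 52.491367653122616 311.62825198424594 248.54280232244378 [0.576 1.129 0.926] [[-0.998, 0.03, -0.05], [0.058, 0.63, -0.775], [0.008, -0.776, -0.63]]
wrist 63.28859545357463 318.69984366073595 238.24235388725282 [ 0.625 -0.071  0.383] [[-1.0, 0.002, -0.0], [0.002, 0.965, 0.262], [0.001, 0.262, -0.965]]
{'time_s': 0.15, 'joints': array([ 1.48141976e+01,  2.20780933e+01,  3.96634783e-01, -2.02257724e-02,
       -6.84113281e+01, -1.48160530e+01]), 'joint_velocities': array([ 0.05619114, -0.13666303,  0.27602932,  0.05571683, -0.04023284,
       -0.03421158]), 'effort': array([ 3.86667998e-04, -3.91052306e+01,  1.87588084e+01,  4.22235444e+00,
        1.23758311e-02, -1.38926293e-04]), 'tcp_pos': array([ 6.24533894e-01, -1.57696539e-05,  2.21730894e-01]), 'ee_rot': array([[-1.62454256e-04, -9.99998626e-01, -1.64950748e-03],
       [-9.99999982e-01,  1.62614029e-04, -9.67274073e-05],
       [ 9.69955075e-05,  1.64949173e-03, -9.99998635e-01]]), 'wrist_force': array([-0.12473637,  0.31517057, -0.00954833]), 'moment': array([ 0.00878833, -0.043191  , -0.01531911]), 'gripper_force': 0.0, 'gripper_width': 1.0003349309269949}
```

View pics/scene0.png

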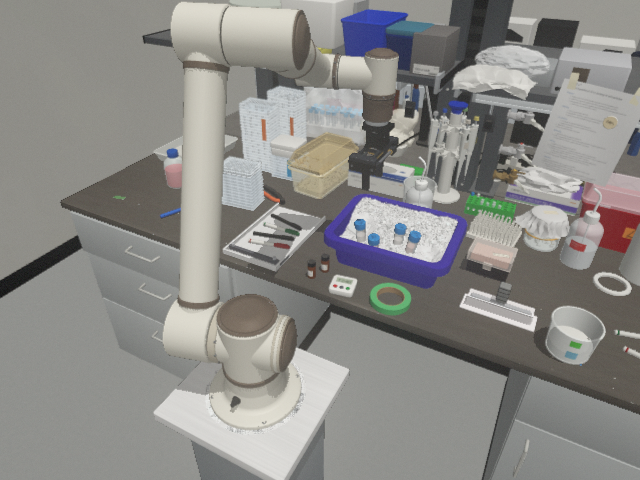

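View pics/wrist0.png

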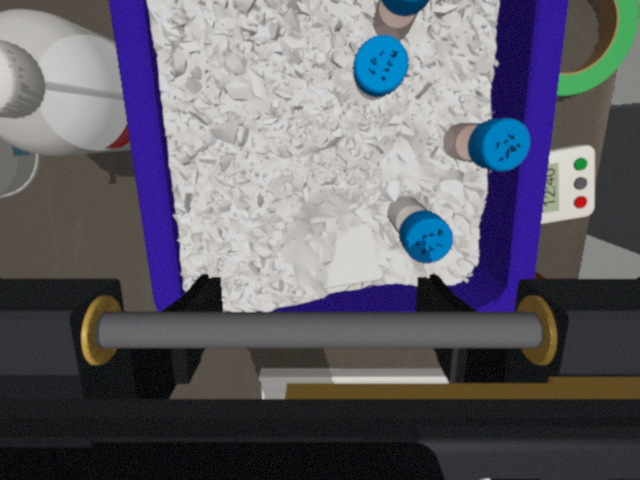

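The scene view shows the tray with pens near (275,236), the rake in its stand near (500,306), vials at (311,268) and (325,263), the timer at (343,286) and the tape at (390,298). The wrist view only sees the ice bin.

View pics/side0.png

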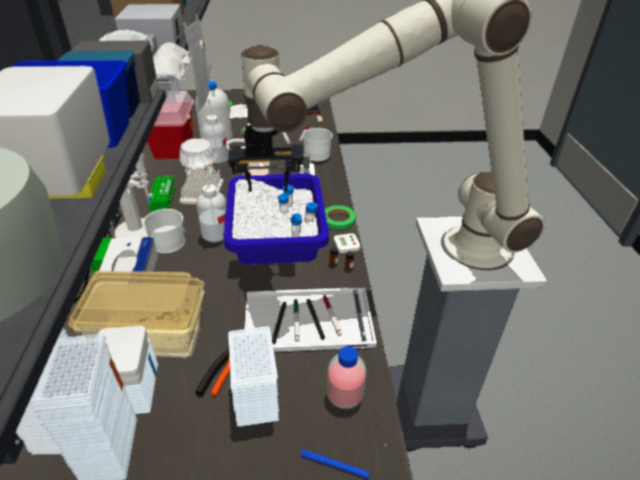

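```bash
python3 - <<'E'
from h import *
import pickle
D=pickle.load(open('D.pkl','rb'));c=D['scene']
for n,u,v,z in [('stand',462,306,0),('stand',476,291,.03),('stand',536,310,.03),('stand',534,327,0),('handle',505,290,.09),('tray',226,257,.018),('tray',275,267,.02),('tray',326,220,.018),('tray',270,207,.018)]: print(n,np.round(pt(c,u,v,z),3))
a=cv2.resize(c['frame'][195:275,215:335],None,fx=3.3,fy=3.3,interpolation=2)
b=cv2.resize(c['frame'][275:335,450:550],None,fx=4,fy=4,interpolation=2)
o=np.zeros((600,400,3),np.uint8);o[:264,:396]=a;o[300:540,:400]=b;cv2.imwrite('pics/crop.png',o)
E
```

```text
stand [ 0.482 -0.337  0.   ]
stand [ 0.524 -0.36   0.03 ]
stand [ 0.522 -0.513  0.03 ]
stand [ 0.49 -0.52  0.  ]
handle [ 0.487 -0.429  0.09 ]
tray [0.342 0.337 0.018]
tray [0.368 0.181 0.02 ]
tray [0.666 0.168 0.018]
tray [0.649 0.379 0.018]
```

View pics/crop.png

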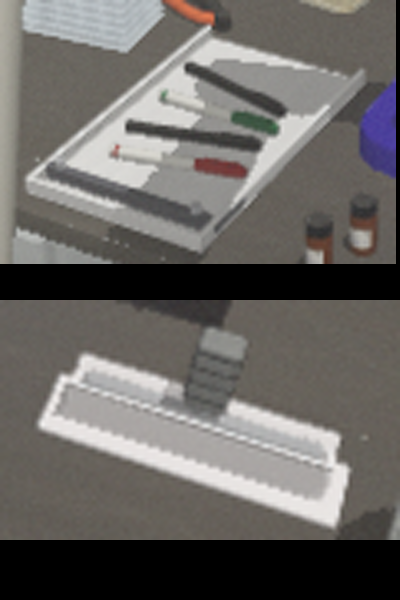

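The scene crop shows the bar at the tray's near end, the pens a few degrees askew, and the rake handle at about (505,290). The side view shows four pens in the tray, with the blue look-alike well outside it at (335,463). Moving to look at the rake from close by.

Call:
step_arm:
  targets: "3 1 -0.6 0;3 1 -0.6 0;3 1 -0.6 0;3 1 -0.6 0;3 1 -0.6 0;3 1 -0.6 0;3 1 -0.6 0;3 1 -0.6 0;3 1 -0.6 0;3 1 -0.6 0;3 1 -0.6 0;3 1 -0.6 0"

```text
time_s: 1.15
tcp_pos: [0.5041, -0.3612, 0.2945]
ee_rot: [[-0.0, -1.0, -0.001], [-1.0, 0.0, 0.0], [-0.0, 0.001, -1.0]]
wrist_force: [1.2, 0.8, -0.9]
gripper_width: 1.002
gripper_force: 0.0
```

```bash
python3 - <<'E'
from h import *
import pickle
c=cap('wrist','wr1');pickle.dump(c,open('w1.pkl','wb'));print(sense()['tcp_pos'])
E
```

```text
[ 0.50277047 -0.36597541  0.29574209]
```

View pics/wr1.png

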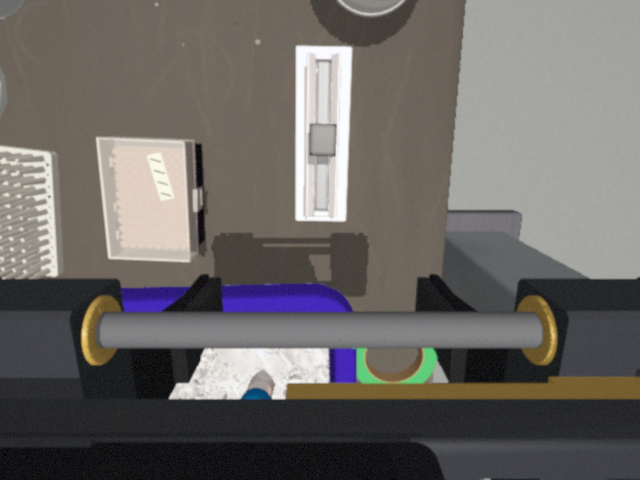

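The stand is an upright white rectangle (296–351, 45–220) and the handle top is at (322,138).

```bash
python3 - <<'E'
from h import *
c=cap('wrist');print(sense()['tcp_pos'])
f=c['frame'];g=f.min(2);m=(g>175).astype(np.uint8);m[:, :270]=0;m[235:]=0;m[:35]=0;m[:,380:]=0
cs,_=cv2.findContours(m,0,1);k=max(cs,key=cv2.contourArea)
k=cv2.convexHull(k).reshape(-1,2)
for z in (0.0,.03):
    P=np.array([pt(c,u,v,z)[:2] for u,v in k],np.float32)*1000
    print(z,cv2.minAreaRect(P))
gg=cv2.cvtColor(f,6)
print(gg[138,300:350:2].tolist(),gg[110:165:2,322].tolist())
E
```

```text
[ 0.50359055 -0.36366027  0.29498489]
0.0 ((501.58941650390625, -425.7874450683594), (192.0252685546875, 61.02753448486328), 88.9061050415039)
0.03 ((501.6884765625, -426.48211669921875), (179.43992614746094, 57.02766799926758), 88.90609741210938)
[253, 246, 205, 228, 144, 150, 169, 174, 172, 173, 173, 174, 175, 175, 176, 173, 157, 172, 242, 246, 253, 253, 253, 237, 136] [224, 224, 225, 224, 225, 224, 223, 223, 223, 220, 161, 159, 173, 177, 174, 174, 173, 173, 171, 169, 167, 167, 168, 166, 154, 124, 130, 150]
```

```bash
python3 - <<'E'
from h import *
c=cap('wrist','wr2');print(sense()['tcp_pos'])
gg=cv2.cvtColor(c['frame'],6)
h=cv2.inRange(gg[115:170,303:342],140,185);
n,l,s,ce=cv2.connectedComponentsWithStats(cv2.morphologyEx(h,cv2.MORPH_OPEN,np.ones((9,13))))
i=1+s[1:,4].argmax();print(s[i],ce[i]);b=s[i]
print(pt(c,303+b[0]+(b[2]-1)/2,115+b[1]+(b[3]-1)/2,.09))
E
```

```text
[ 0.50407419 -0.36179309  0.29432538]
[  8  12  23  29 651] [19.04608295 26.20737327]
[ 0.50141997 -0.42733198  0.09      ]
```

Call:
step_arm:
  targets: "3.2 0.15 0 0.5;3.2 0.1 0 0.5;0 0 -0.1 0;0 0 2.5 0;0 0 2.5 0;0 0 2.5 0;0 0 2.5 0;0 0 2.5 0;0 0 2.5 0;0 0 2 0;0 0 2 0;0 0 0 0"

```text
time_s: 2.3
tcp_pos: [0.4998, -0.4208, 0.1002]
ee_rot: [[-0.017, -1.0, -0.009], [-1.0, 0.017, 0.006], [-0.006, 0.009, -1.0]]
wrist_force: [-0.3, 0.0, -0.4]
gripper_width: 1.005
gripper_force: 0.0
```

Call:
step_arm:
  targets: "0 0 1.5 0;0 0 1.5 0;0 0 1 0;0 0 0.9 0;0 0 0 0;0 0 0 0;0 0 0 0"

```text
time_s: 2.88
tcp_pos: [0.5029, -0.4243, 0.0575]
ee_rot: [[-0.017, -1.0, 0.001], [-1.0, 0.017, -0.001], [0.001, -0.001, -1.0]]
wrist_force: [0.2, 0.5, -1.4]
gripper_width: 1.001
gripper_force: 0.0
```

Call:
step_arm:
  targets: "0.2 0.1 0.2 0;0 0 0 0;0 0 0 0;0 0 0 0"

```text
time_s: 3.22
tcp_pos: [0.5012, -0.4261, 0.0549]
ee_rot: [[-0.018, -1.0, 0.0], [-1.0, 0.018, -0.0], [0.0, -0.0, -1.0]]
wrist_force: [0.5, -0.3, 0.2]
gripper_width: 1.0
gripper_force: 0.0
```

Call:
step_arm:
  targets: "0 0 0 0;0 0 0 0;0 0 0 0;0 0 0 0;0 0 0 0;0 0 0 0;0 0 0 0;0 0 0 0;0 0 0 0"
  claw: 0

```text
time_s: 3.97
tcp_pos: [0.5011, -0.4259, 0.0545]
ee_rot: [[-0.017, -1.0, -0.0], [-1.0, 0.017, 0.0], [-0.0, 0.0, -1.0]]
wrist_force: [0.3, -0.5, -0.1]
gripper_width: 0.404
gripper_force: 0.0
```

Call:
step_arm:
  targets: "0 0 0 0;0 0 0 0;0 0 0 0;0 0 0 0;0 0 0 0;0 0 0 0"

```text
time_s: 4.47
tcp_pos: [0.5011, -0.4259, 0.0546]
ee_rot: [[-0.017, -1.0, -0.0], [-1.0, 0.017, 0.0], [-0.0, 0.0, -1.0]]
wrist_force: [-0.3, 0.6, -0.4]
gripper_width: 0.274
gripper_force: 30.0
```

Call:
step_arm:
  targets: "0 0 -1 0;0 0 -2 0;0 0 -2 0;0 0 -2.5 0;0 0 -2.5 0;0 0 -3 0;0 0 -3 0;0 0 -3 0;0 0 -3 0;0 0 -3 0;0 0 -2 0;-2 0 0 0"

```text
time_s: 5.47
tcp_pos: [0.5024, -0.4092, 0.3305]
ee_rot: [[-0.02, -1.0, 0.008], [-1.0, 0.02, -0.007], [0.007, -0.008, -1.0]]
wrist_force: [1.4, -0.1, -0.4]
gripper_width: 0.276
gripper_force: 30.0
```

Call:
step_arm:
  targets: "-3 0 0 0;-3 0 0 0;-3 0 0 0;-3 0 0 0;-3 0 0 0;-3 0 0 0;-3 0 0 0;-3 0 0 0;-3 0 0 0;-3 0 0 0;-3 0 0 0;-3 0 0 0"

```text
time_s: 6.47
tcp_pos: [0.507, -0.0446, 0.325]
ee_rot: [[-0.018, -1.0, 0.0], [-1.0, 0.018, 0.0], [-0.0, -0.0, -1.0]]
wrist_force: [-0.1, -0.8, -2.4]
gripper_width: 0.276
gripper_force: 30.0
```

Call:
step_arm:
  targets: "-3 0 0 0;-3 0 0 0;-3 0 0 0;-3 0 0 0;-3 0 0 0;-3 0 0 0;-3 0 0 0;-3 0 0 0;-3 0 0 0;-3 0 0 0;-3 0 0 0;-3 0 0 0"

```text
time_s: 7.47
tcp_pos: [0.5134, 0.3151, 0.325]
ee_rot: [[-0.017, -1.0, -0.0], [-1.0, 0.017, 0.0], [-0.0, 0.0, -1.0]]
wrist_force: [0.3, -0.6, -1.5]
gripper_width: 0.275
gripper_force: 30.0
```

Call:
step_arm:
  targets: "-3 0 0 0;-3 0 0 0;-1.5 0 0 0;0 0 0 0;0 0 0 0;0 0 0 0"

```text
time_s: 7.97
tcp_pos: [0.5152, 0.3883, 0.3247]
ee_rot: [[-0.018, -1.0, -0.0], [-1.0, 0.018, -0.001], [0.001, 0.0, -1.0]]
wrist_force: [-0.4, -0.4, -2.1]
gripper_width: 0.277
gripper_force: 30.0
```

```bash
python3 - <<'E'
from h import *
import pickle
c=cap('wrist','wr3');pickle.dump(c,open('w3.pkl','wb'));print(sense()['tcp_pos'])
E
```

```text
[0.51531294 0.38796449 0.32499707]
```

View pics/wr3.png

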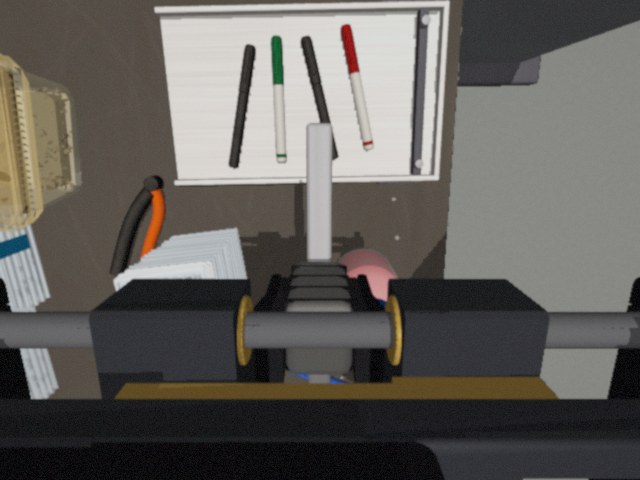

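The wrist view shows the tray from (155,8) to (447,182), the bar at column ~420, and the pens at columns ~242, 280, 318 and 356. The rake is in front at the lower centre.

```bash
python3 - <<'E'
from h import *
import pickle
c=pickle.load(open('w3.pkl','rb'))
P=lambda u,v,z:np.round(pt(c,u,v,z)*1000,1)[:2]
print('walls top y-',P(160,8,.018),P(445,4,.018)); print('y+',P(178,182,.018),P(438,178,.018))
hsv=cv2.cvtColor(c['frame'],40);g=cv2.cvtColor(c['frame'],6)
# bar edges per row
for v in (40,90,140):
    row=g[v,395:450]; d=np.where(row<140)[0]+395; print('bar',v,d.min(),d.max(),P(d.min(),v,.02),P(d.max(),v,.02), 'floor y')
for n,(a,b) in dict(blk0=((249,47),(234,166)),grn=((277,38),(282,160)),blk1=((307,39),(334,158)),red=((346,27),(369,149))).items():
    A,B=P(*a,.013),P(*b,.013);d=B-A;print(n,A,B,np.hypot(*d),np.degrees(np.arctan2(d[1],d[0])))
E
```

```text
walls top y- [683.  184.7] [377.1 186.9]
y+ [684.9 371.2] [373.3 372.4]
bar 40 416 449 [407.  221.9] [371.  222.6] floor y
bar 90 413 449 [408.  273.1] [367.5 273.9] floor y
bar 140 412 449 [406.8 327.7] [363.8 328.5] floor y
blk0 [590.7 223.9] [617.3 353.9] 132.69348137719496 78.43602346430313
grn [559.1 215.4] [559.4 348. ] 132.60033936608156 89.87037176073676
blk1 [526.  217.1] [497.3 346.8] 132.837419426907 102.47734584868255
red [482.8 205.9] [455.7 337.2] 134.06752030227156 101.66195009558011
```

Call:
step_arm:
  targets: "1.8 -2.4 0 -0.4;1.8 -2.4 0 -0.3;1.8 -2.4 0 0;1.8 -2.4 0 0;1.8 -2.4 0 0;1.7 -2.2 0 0;0 0 2 0;0 0 3 0;0 0 3 0;0 0 3 0;0 0 3 0;0 0 0 0"

```text
time_s: 9.02
tcp_pos: [0.6526, 0.2777, 0.1772]
ee_rot: [[-0.008, -1.0, -0.013], [-1.0, 0.008, -0.006], [0.006, 0.013, -1.0]]
wrist_force: [-1.2, -0.3, -3.5]
gripper_width: 0.274
gripper_force: 30.0
```

Call:
step_arm:
  targets: "0 0 3 0;0 0 2 0;0 0 2 0;0 0 1 0;0 0 1 0;0 0 1 0;0 0 0 0;0 0 0 0;0 0 0 0;0 0 0 0"

```text
time_s: 9.85
tcp_pos: [0.6572, 0.2812, 0.086]
ee_rot: [[-0.005, -1.0, 0.002], [-1.0, 0.005, 0.001], [-0.001, -0.002, -1.0]]
wrist_force: [-0.7, -0.6, -1.3]
gripper_width: 0.275
gripper_force: 30.0
```

```bash
python3 - <<'E'
from h import *
c=cap('side');f=c['frame'][270:370,225:395]
cv2.imwrite('pics/s4.png',cv2.resize(f,None,fx=4,fy=4,interpolation=2))
print(sense()['tcp_pos'],sense()['ee_rot'][:,1])
E
```

```text
[0.65707687 0.28113689 0.0857836 ] [-0.99998573  0.0050287  -0.00180453]
```

View pics/s4.png

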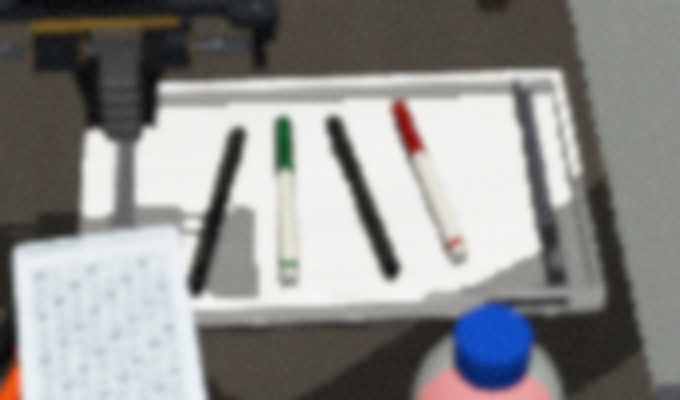

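The side crop shows the rake above the tray's far end at (125,180), clear of all four pens. Lowering it in steps.

Call:
step_arm:
  targets: "0.25 0 1 0;0 0 1 0;0 0 0.6 0;0 0 0.4 0;0 0 0 0;0 0 0 0;0 0 0 0"

```text
time_s: 10.48
tcp_pos: [0.6566, 0.2784, 0.0545]
ee_rot: [[-0.005, -1.0, 0.0], [-1.0, 0.005, 0.0], [-0.0, -0.0, -1.0]]
wrist_force: [-0.6, -0.1, -1.3]
gripper_width: 0.269
gripper_force: 30.0
```

Call:
step_arm:
  targets: "0 0.3 0 0;0 0.3 0 0;0 0.3 0 0;0 0.3 0 0;0 0.3 0 0;0 0.3 0 0;0 0.3 0 0;0 0.3 0 0;0 0.3 0 0;0 0.3 0 0;0 0.3 0 0;0 0.3 0 0"

```text
time_s: 11.48
tcp_pos: [0.6202, 0.2785, 0.0546]
ee_rot: [[-0.005, -1.0, 0.0], [-1.0, 0.005, 0.0], [-0.0, -0.0, -1.0]]
wrist_force: [0.2, 0.7, -1.1]
gripper_width: 0.274
gripper_force: 30.0
```

Call:
step_arm:
  targets: "0 0.3 0 0;0 0.3 0 0;0 0.3 0 0;0 0.3 0 0;0 0.3 0 0;0 0.3 0 0;0 0.3 0 0;0 0.3 0 0;0 0.3 0 0;0 0.3 0 0;0 0.3 0 0;0 0.3 0 0"

```text
time_s: 12.48
tcp_pos: [0.5842, 0.2786, 0.0546]
ee_rot: [[-0.005, -1.0, 0.0], [-1.0, 0.005, 0.0], [-0.0, -0.0, -1.0]]
wrist_force: [0.3, -0.4, -2.5]
gripper_width: 0.274
gripper_force: 30.0
```

Call:
step_arm:
  targets: "0 0.3 0 0;0 0.3 0 0;0 0.3 0 0;0 0.3 0 0;0 0.3 0 0;0 0.3 0 0;0 0.3 0 0;0 0.3 0 0;0 0.3 0 0;0 0.3 0 0;0 0.3 0 0;0 0.3 0 0"

```text
time_s: 13.48
tcp_pos: [0.5482, 0.2788, 0.0546]
ee_rot: [[-0.005, -1.0, 0.0], [-1.0, 0.005, 0.0], [-0.0, -0.0, -1.0]]
wrist_force: [-0.2, -0.3, -1.6]
gripper_width: 0.269
gripper_force: 30.0
```

Call:
step_arm:
  targets: "0 0.3 0 0;0 0.3 0 0;0 0.3 0 0;0 0.3 0 0;0 0.3 0 0;0 0.3 0 0;0 0.3 0 0;0 0.3 0 0;0 0.3 0 0;0 0.3 0 0;0 0 0 0;0 0 0 0"

```text
time_s: 14.48
tcp_pos: [0.5183, 0.279, 0.0546]
ee_rot: [[-0.005, -1.0, 0.0], [-1.0, 0.005, 0.0], [-0.0, -0.0, -1.0]]
wrist_force: [-0.1, -0.4, -2.6]
gripper_width: 0.273
gripper_force: 30.0
```

```bash
python3 - <<'E'
from h import *
c=cap('side');f=c['frame'][270:370,225:395]
cv2.imwrite('pics/s5.png',cv2.resize(f,None,fx=4,fy=4,interpolation=2))
print(sense()['tcp_pos'],sense()['ee_rot'][:,1])
E
```

```text
[0.51852801 0.2790543  0.05463232] [-9.99986831e-01  5.13012976e-03 -1.36490747e-04]
```

View pics/s5.png

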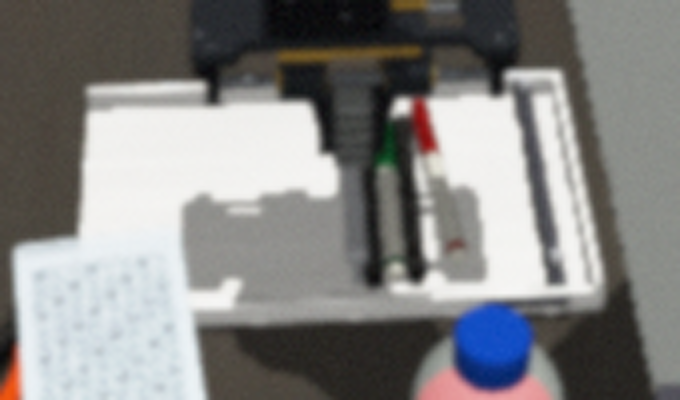

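The crop shows the pens gathering almost parallel ahead of the rake (columns 375–460), lying flat, with the bar at about column 540.

Call:
step_arm:
  targets: "0 0.3 0 0;0 0.3 0 0;0 0.3 0 0;0 0.3 0 0;0 0.3 0 0;0 0.3 0 0;0 0.3 0 0;0 0.3 0 0;0 0.3 0 0;0 0.3 0 0;0 0.2 0 0;0 0.2 0 0"

```text
time_s: 15.53
tcp_pos: [0.4842, 0.2792, 0.0546]
ee_rot: [[-0.005, -1.0, -0.0], [-1.0, 0.005, -0.0], [0.0, 0.0, -1.0]]
wrist_force: [-0.2, 0.6, -1.9]
gripper_width: 0.272
gripper_force: 30.0
```

Call:
step_arm:
  targets: "0 0.1 0 0;0 0.1 0 0;0 0.1 0 0;0 0.1 0 0;0 0.1 0 0;0 0 0 0"

```text
time_s: 16.03
tcp_pos: [0.4793, 0.2792, 0.0545]
ee_rot: [[-0.005, -1.0, -0.0], [-1.0, 0.005, -0.0], [0.0, 0.0, -1.0]]
wrist_force: [0.4, -0.5, -2.0]
gripper_width: 0.27
gripper_force: 30.0
```

```bash
python3 - <<'E'
from h import *
c=cap('side');f=c['frame'][270:370,225:395]
cv2.imwrite('pics/s6.png',cv2.resize(f,None,fx=4,fy=4,interpolation=2))
print(sense()['wrist_force'])
E
```

```text
[ 0.34414771  0.38516292 -0.95993233]
```

View pics/s6.png

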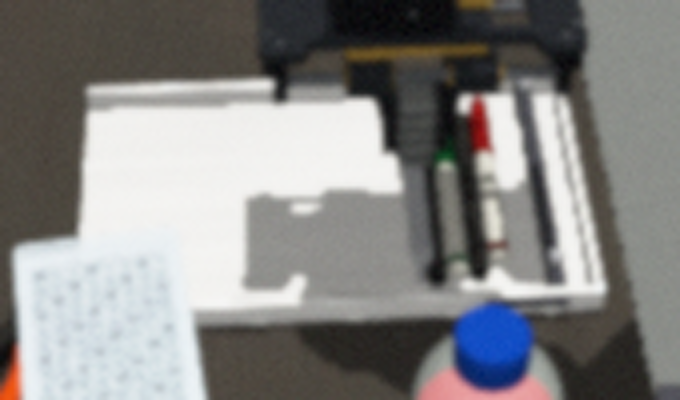

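The row is nearly closed at columns 430–505, still roughly 15 mm from the bar (column ~545). Creeping forward.

Call:
step_arm:
  targets: "0 0.1 0 0;0 0.1 0 0;0 0.1 0 0;0 0.1 0 0;0 0.1 0 0;0 0.1 0 0;0 0.1 0 0;0 0.1 0 0"

```text
time_s: 16.75
tcp_pos: [0.4714, 0.2792, 0.0545]
ee_rot: [[-0.005, -1.0, -0.0], [-1.0, 0.005, -0.0], [0.0, 0.0, -1.0]]
wrist_force: [0.5, -0.2, -1.5]
gripper_width: 0.274
gripper_force: 30.0
```

Call:
step_arm:
  targets: "0 0.05 0 0;0 0.05 0 0;0 0 0 0"

```text
time_s: 17.0
tcp_pos: [0.4704, 0.2792, 0.0546]
ee_rot: [[-0.005, -1.0, -0.0], [-1.0, 0.005, -0.0], [0.0, 0.0, -1.0]]
wrist_force: [1.1, 0.1, -1.7]
gripper_width: 0.275
gripper_force: 30.0
```

Call:
step_arm:
  targets: "0 0.05 0 0;0 0.05 0 0;0 0 0 0"

```text
time_s: 17.25
tcp_pos: [0.4694, 0.2792, 0.0546]
ee_rot: [[-0.005, -1.0, -0.0], [-1.0, 0.005, -0.0], [0.0, 0.0, -1.0]]
wrist_force: [0.4, 0.1, -0.7]
gripper_width: 0.272
gripper_force: 30.0
```

Call:
step_arm:
  targets: "0 0.05 0 0;0 0.05 0 0;0 0 0 0"

```text
time_s: 17.5
tcp_pos: [0.4684, 0.2792, 0.0546]
ee_rot: [[-0.005, -1.0, -0.0], [-1.0, 0.005, 0.0], [-0.0, 0.0, -1.0]]
wrist_force: [0.4, -0.3, -2.3]
gripper_width: 0.273
gripper_force: 30.0
```

Call:
step_arm:
  targets: "0 0.05 0 0;0 0 0 0"

```text
time_s: 17.67
tcp_pos: [0.468, 0.2793, 0.0546]
ee_rot: [[-0.005, -1.0, 0.0], [-1.0, 0.005, 0.0], [-0.0, -0.0, -1.0]]
wrist_force: [0.5, -0.5, -1.3]
gripper_width: 0.273
gripper_force: 30.0
```

Call:
step_arm:
  targets: "0 0.05 0 0;0 0 0 0"

```text
time_s: 17.83
tcp_pos: [0.4674, 0.2792, 0.0546]
ee_rot: [[-0.005, -1.0, -0.0], [-1.0, 0.005, 0.0], [-0.0, 0.0, -1.0]]
wrist_force: [-0.8, -0.2, -0.9]
gripper_width: 0.276
gripper_force: 30.0
```

Call:
step_arm:
  targets: "0 0.05 0 0;0 0 0 0"

```text
time_s: 18.0
tcp_pos: [0.4669, 0.2793, 0.0546]
ee_rot: [[-0.005, -1.0, 0.0], [-1.0, 0.005, 0.0], [-0.0, -0.0, -1.0]]
wrist_force: [0.0, -1.3, -2.0]
gripper_width: 0.275
gripper_force: 30.0
```

Call:
step_arm:
  targets: "0 0.05 0 0;0 0 0 0"

```text
time_s: 18.17
tcp_pos: [0.4664, 0.2792, 0.0546]
ee_rot: [[-0.005, -1.0, -0.0], [-1.0, 0.005, -0.0], [0.0, 0.0, -1.0]]
wrist_force: [0.6, 0.6, -1.0]
gripper_width: 0.272
gripper_force: 30.0
```

Call:
step_arm:
  targets: "0 0.05 0 0;0 0 0 0"

```text
time_s: 18.33
tcp_pos: [0.4659, 0.2793, 0.0546]
ee_rot: [[-0.005, -1.0, -0.0], [-1.0, 0.005, -0.0], [0.0, 0.0, -1.0]]
wrist_force: [0.1, -0.4, -1.2]
gripper_width: 0.275
gripper_force: 30.0
```

Call:
step_arm:
  targets: "0 0.05 0 0;0 0 0 0"

```text
time_s: 18.5
tcp_pos: [0.4654, 0.2793, 0.0546]
ee_rot: [[-0.005, -1.0, -0.0], [-1.0, 0.005, 0.0], [-0.0, 0.0, -1.0]]
wrist_force: [0.2, 0.2, -2.0]
gripper_width: 0.272
gripper_force: 30.0
```

Call:
step_arm:
  targets: "0 0.05 0 0;0 0 0 0"

```text
time_s: 18.67
tcp_pos: [0.4649, 0.2793, 0.0545]
ee_rot: [[-0.005, -1.0, -0.0], [-1.0, 0.005, -0.0], [0.0, 0.0, -1.0]]
wrist_force: [-0.0, 0.1, -1.2]
gripper_width: 0.273
gripper_force: 30.0
```

Call:
step_arm:
  targets: "0 0.05 0 0;0 0 0 0"

```text
time_s: 18.83
tcp_pos: [0.4644, 0.2793, 0.0545]
ee_rot: [[-0.005, -1.0, -0.0], [-1.0, 0.005, -0.0], [0.0, 0.0, -1.0]]
wrist_force: [0.7, 0.2, -0.2]
gripper_width: 0.276
gripper_force: 30.0
```

```bash
python3 - <<'E'
from h import *
c=cap('scene');f=c['frame'][200:275,215:335]
cv2.imwrite('pics/s7.png',cv2.resize(f,None,fx=6,fy=6,interpolation=2))
E
```

```text
(no output)
```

View pics/s7.png

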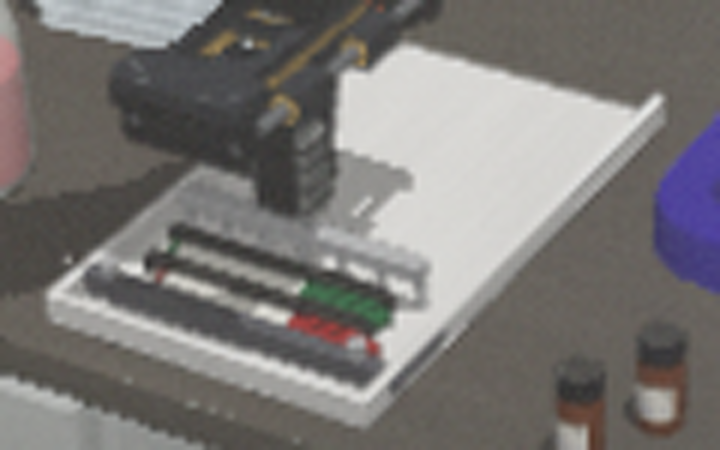

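The scene crop shows four parallel flat pens ahead of the rake, with the red one (330,330) all but touching the bar. Continuing in fine steps.

Call:
step_arm:
  targets: "0 0.05 0 0;0 0 0 0"

```text
time_s: 19.05
tcp_pos: [0.4639, 0.2793, 0.0545]
ee_rot: [[-0.005, -1.0, -0.0], [-1.0, 0.005, 0.0], [-0.0, 0.0, -1.0]]
wrist_force: [0.5, 0.4, -2.1]
gripper_width: 0.275
gripper_force: 30.0
```

Call:
step_arm:
  targets: "0 0.05 0 0;0 0 0 0"

```text
time_s: 19.22
tcp_pos: [0.4634, 0.2792, 0.0545]
ee_rot: [[-0.005, -1.0, -0.0], [-1.0, 0.005, -0.0], [0.0, 0.0, -1.0]]
wrist_force: [0.2, 1.1, -1.0]
gripper_width: 0.275
gripper_force: 30.0
```

Call:
step_arm:
  targets: "0 0.05 0 0;0 0 0 0"

```text
time_s: 19.38
tcp_pos: [0.4629, 0.2793, 0.0545]
ee_rot: [[-0.005, -1.0, -0.0], [-1.0, 0.005, -0.0], [0.0, 0.0, -1.0]]
wrist_force: [-0.1, -0.3, -2.3]
gripper_width: 0.277
gripper_force: 30.0
```

Call:
step_arm:
  targets: "0 0.04 0 0;0 0 0 0"

```text
time_s: 19.55
tcp_pos: [0.4625, 0.2793, 0.0545]
ee_rot: [[-0.005, -1.0, -0.0], [-1.0, 0.005, 0.0], [-0.0, 0.0, -1.0]]
wrist_force: [-0.2, 0.2, -1.1]
gripper_width: 0.269
gripper_force: 30.0
```

Call:
step_arm:
  targets: "0 0.04 0 0;0 0 0 0"

```text
time_s: 19.72
tcp_pos: [0.4621, 0.2793, 0.0545]
ee_rot: [[-0.005, -1.0, -0.0], [-1.0, 0.005, -0.0], [0.0, 0.0, -1.0]]
wrist_force: [-0.8, -0.1, -1.3]
gripper_width: 0.274
gripper_force: 30.0
```

Call:
step_arm:
  targets: "0 0.04 0 0;0 0 0 0"

```text
time_s: 19.88
tcp_pos: [0.4617, 0.2793, 0.0546]
ee_rot: [[-0.005, -1.0, -0.0], [-1.0, 0.005, 0.0], [-0.0, 0.0, -1.0]]
wrist_force: [-0.4, 0.6, -1.5]
gripper_width: 0.275
gripper_force: 30.0
```

Call:
step_arm:
  targets: "0 0.04 0 0;0 0 0 0"

```text
time_s: 20.05
tcp_pos: [0.4613, 0.2793, 0.0546]
ee_rot: [[-0.005, -1.0, -0.0], [-1.0, 0.005, 0.0], [-0.0, 0.0, -1.0]]
wrist_force: [0.2, -0.1, -1.6]
gripper_width: 0.277
gripper_force: 30.0
```

Call:
step_arm:
  targets: "0 0.04 0 0;0 0 0 0"

```text
time_s: 20.22
tcp_pos: [0.4609, 0.2793, 0.0545]
ee_rot: [[-0.005, -1.0, -0.0], [-1.0, 0.005, -0.0], [0.0, 0.0, -1.0]]
wrist_force: [0.3, 0.4, -1.0]
gripper_width: 0.28
gripper_force: 30.0
```

Call:
step_arm:
  targets: "0 0.04 0 0;0 0 0 0"

```text
time_s: 20.38
tcp_pos: [0.4606, 0.2793, 0.0546]
ee_rot: [[-0.005, -1.0, 0.0], [-1.0, 0.005, -0.0], [0.0, -0.0, -1.0]]
wrist_force: [0.4, 0.3, -2.0]
gripper_width: 0.276
gripper_force: 30.0
```

Call:
step_arm:
  targets: "0 0.04 0 0;0 0 0 0"

```text
time_s: 20.55
tcp_pos: [0.4601, 0.2793, 0.0546]
ee_rot: [[-0.005, -1.0, -0.0], [-1.0, 0.005, 0.0], [-0.0, 0.0, -1.0]]
wrist_force: [0.8, 0.6, -0.9]
gripper_width: 0.274
gripper_force: 30.0
```

Call:
step_arm:
  targets: "0 0.04 0 0;0 0 0 0"

```text
time_s: 20.72
tcp_pos: [0.4597, 0.2793, 0.0545]
ee_rot: [[-0.005, -1.0, -0.0], [-1.0, 0.005, -0.0], [0.0, 0.0, -1.0]]
wrist_force: [0.5, 0.6, -2.0]
gripper_width: 0.27
gripper_force: 30.0
```

```bash
python3 - <<'E'
from h import *
c=cap('scene','s8');s=sense();print(s['wrist_force'],s['moment'])
# profile along tray x through pens at several y (plane z=.013): sample gray & sat
hsv=cv2.cvtColor(c['frame'],40)
for y in (.225,.25,.32):
    print(y,[(x,)+tuple(int(q) for q in hsv[tuple(np.round(px(c,(x/1000,y,.015))).astype(int)[::-1])]) for x in range(384,476,4)])
E
```

```text
[-0.08448698 -0.19182482 -1.71389424] [ 0.08358506 -0.04259681 -0.07898913]
0.225 [(384, 20, 6, 134), (388, 150, 3, 83), (392, 143, 13, 80), (396, 135, 6, 81), (400, 135, 5, 103), (404, 158, 10, 107), (408, 174, 47, 115), (412, 1, 122, 132), (416, 1, 124, 121), (420, 2, 96, 98), (424, 30, 11, 71), (428, 30, 10, 77), (432, 65, 56, 86), (436, 68, 94, 111), (440, 68, 100, 112), (444, 60, 35, 81), (448, 23, 14, 75), (452, 24, 15, 84), (456, 30, 4, 137), (460, 23, 5, 207), (464, 30, 4, 197), (468, 10, 5, 143), (472, 120, 2, 133)]
0.25 [(384, 20, 4, 183), (388, 150, 3, 85), (392, 120, 3, 84), (396, 110, 8, 97), (400, 110, 8, 97), (404, 130, 7, 105), (408, 0, 111, 142), (412, 0, 124, 144), (416, 0, 112, 105), (420, 9, 31, 82), (424, 10, 19, 81), (428, 8, 14, 72), (432, 67, 87, 105), (436, 67, 95, 110), (440, 68, 94, 103), (444, 60, 40, 77), (448, 53, 38, 80), (452, 0, 11, 67), (456, 38, 10, 103), (460, 20, 5, 166), (464, 30, 4, 193), (468, 30, 2, 142), (472, 30, 2, 142)]
0.32 [(384, 30, 5, 113), (388, 140, 10, 79), (392, 130, 9, 83), (396, 150, 3, 79), (400, 0, 0, 78), (404, 120, 3, 76), (408, 30, 5, 99), (412, 23, 12, 194), (416, 34, 13, 158), (420, 10, 11, 72), (424, 8, 13, 80), (428, 8, 13, 80), (432, 21, 12, 151), (436, 26, 12, 149), (440, 30, 9, 144), (444, 24, 16, 81), (448, 10, 12, 64), (452, 0, 8, 67), (456, 30, 4, 124), (460, 12, 9, 146), (464, 30, 5, 144), (468, 60, 2, 126), (472, 60, 2, 123)]
```

Call:
step_arm:
  targets: "0 0.04 0 0;0 0 0 0"

```text
time_s: 20.93
tcp_pos: [0.4594, 0.2793, 0.0546]
ee_rot: [[-0.005, -1.0, 0.0], [-1.0, 0.005, 0.0], [-0.0, -0.0, -1.0]]
wrist_force: [0.3, -1.2, -2.1]
gripper_width: 0.274
gripper_force: 30.0
```

Call:
step_arm:
  targets: "0 0.04 0 0;0 0 0 0"

```text
time_s: 21.1
tcp_pos: [0.4592, 0.2795, 0.0547]
ee_rot: [[-0.005, -1.0, 0.001], [-1.0, 0.005, 0.0], [-0.0, -0.001, -1.0]]
wrist_force: [0.7, 0.6, -1.9]
gripper_width: 0.275
gripper_force: 30.0
```

Call:
step_arm:
  targets: "0 0.04 0 0;0 0 0 0"

```text
time_s: 21.27
tcp_pos: [0.459, 0.2796, 0.0548]
ee_rot: [[-0.005, -1.0, 0.001], [-1.0, 0.005, 0.001], [-0.001, -0.001, -1.0]]
wrist_force: [2.0, -0.2, -2.0]
gripper_width: 0.274
gripper_force: 30.0
```

Call:
step_arm:
  targets: "0 0.04 0 0;0 0 0 0"

```text
time_s: 21.43
tcp_pos: [0.4589, 0.2797, 0.0549]
ee_rot: [[-0.004, -1.0, 0.002], [-1.0, 0.004, 0.001], [-0.001, -0.002, -1.0]]
wrist_force: [3.3, -0.8, -2.1]
gripper_width: 0.274
gripper_force: 30.0
```

Call:
step_arm:
  targets: "0 0.04 0 0;0 0 0 0"

```text
time_s: 21.6
tcp_pos: [0.4588, 0.2797, 0.0549]
ee_rot: [[-0.004, -1.0, 0.002], [-1.0, 0.004, 0.001], [-0.001, -0.002, -1.0]]
wrist_force: [5.4, -0.7, -2.0]
gripper_width: 0.277
gripper_force: 30.0
```

Call:
step_arm:
  targets: "0 0.04 0 0;0 0 0 0"

```text
time_s: 21.77
tcp_pos: [0.4587, 0.2797, 0.055]
ee_rot: [[-0.004, -1.0, 0.003], [-1.0, 0.004, 0.001], [-0.001, -0.003, -1.0]]
wrist_force: [5.4, -1.6, -2.4]
gripper_width: 0.273
gripper_force: 30.0
```

Call:
step_arm:
  targets: "0 0.03 0 0;0 0.03 0 0;0 0 0 0"

```text
time_s: 22.02
tcp_pos: [0.4586, 0.2797, 0.0552]
ee_rot: [[-0.004, -1.0, 0.003], [-1.0, 0.004, 0.001], [-0.001, -0.003, -1.0]]
wrist_force: [8.0, -2.0, -2.3]
gripper_width: 0.272
gripper_force: 30.0
```

Call:
step_arm:
  targets: "0 0 0 0;0 0 0 0"

```text
time_s: 22.18
tcp_pos: [0.4586, 0.2798, 0.0552]
ee_rot: [[-0.004, -1.0, 0.003], [-1.0, 0.004, 0.001], [-0.001, -0.003, -1.0]]
wrist_force: [7.1, -2.4, -3.0]
gripper_width: 0.274
gripper_force: 30.0
```

Call:
step_arm:
  targets: "0 0.02 0 0;0 0 0 0;0 0 0 0;0 0 0 0;0 0 0 0;0 0 0 0"

```text
time_s: 22.68
tcp_pos: [0.4586, 0.2798, 0.0552]
ee_rot: [[-0.004, -1.0, 0.004], [-1.0, 0.004, 0.001], [-0.001, -0.004, -1.0]]
wrist_force: [8.4, -2.4, -2.7]
gripper_width: 0.272
gripper_force: 30.0
```

Call:
step_arm:
  targets: "0 -0.05 0 0;0 -0.05 0 0;0 -0.05 0 0;0 -0.05 0 0;0 -0.05 0 0;0 -0.05 0 0;0 -0.1 0 0;0 -0.2 0 0;0 -0.3 0 0;0 -0.4 0 0;0 -0.4 0 0;0 0 0 0"

```text
time_s: 23.68
tcp_pos: [0.4744, 0.2793, 0.0544]
ee_rot: [[-0.006, -1.0, 0.0], [-1.0, 0.006, 0.0], [-0.0, -0.0, -1.0]]
wrist_force: [-0.1, 0.3, -1.2]
gripper_width: 0.273
gripper_force: 30.0
```

```bash
python3 - <<'E'
from h import *
c=cap('scene','s9');s=sense();print(s['wrist_force'],s['tcp_pos'])
hsv=cv2.cvtColor(c['frame'],40)
for y in (.215,.25,.32):
    print(y,[(x,)+tuple(int(q) for q in hsv[tuple(np.round(px(c,(x/1000,y,.015))).astype(int)[::-1])]) for x in range(388,484,4)])
E
```

```text
[ 0.35967054  0.81110933 -1.07085088] [0.47396287 0.27913179 0.05440042]
0.215 [(388, 120, 3, 81), (392, 90, 3, 79), (396, 150, 6, 81), (400, 120, 7, 105), (404, 128, 9, 113), (408, 0, 0, 128), (412, 120, 2, 170), (416, 120, 2, 150), (420, 90, 2, 143), (424, 60, 36, 77), (428, 67, 75, 88), (432, 68, 99, 113), (436, 66, 61, 117), (440, 66, 77, 93), (444, 8, 9, 109), (448, 10, 4, 191), (452, 30, 5, 168), (456, 24, 6, 209), (460, 23, 6, 168), (464, 20, 5, 147), (468, 20, 5, 162), (472, 30, 5, 207), (476, 20, 4, 207), (480, 10, 5, 163)]
0.25 [(388, 150, 6, 82), (392, 45, 6, 82), (396, 132, 13, 95), (400, 132, 13, 95), (404, 128, 10, 107), (408, 0, 113, 142), (412, 0, 123, 147), (416, 0, 110, 97), (420, 6, 31, 81), (424, 4, 22, 81), (428, 30, 13, 80), (432, 66, 84, 109), (436, 68, 90, 111), (440, 67, 100, 115), (444, 58, 46, 78), (448, 64, 44, 87), (452, 0, 15, 67), (456, 18, 11, 115), (460, 15, 8, 127), (464, 0, 0, 142), (468, 30, 3, 153), (472, 30, 3, 153), (476, 15, 5, 217), (480, 30, 3, 164)]
0.32 [(388, 140, 9, 84), (392, 0, 3, 84), (396, 150, 16, 80), (400, 90, 3, 74), (404, 0, 7, 77), (408, 60, 3, 99), (412, 17, 16, 112), (416, 36, 12, 104), (420, 0, 18, 58), (424, 25, 20, 76), (428, 25, 20, 76), (432, 27, 12, 196), (436, 26, 10, 206), (440, 26, 10, 179), (444, 8, 11, 95), (448, 10, 11, 68), (452, 40, 12, 62), (456, 20, 6, 138), (460, 30, 5, 144), (464, 30, 4, 135), (468, 30, 2, 129), (472, 0, 5, 147), (476, 15, 7, 148), (480, 165, 4, 133)]
```

Call:
step_arm:
  targets: "0 0 -1 0;0 0 -2 0;0 0 -2.5 0;0 0 -3 0;0 0 -3 0;0 0 -3 0;0 0 -3 0;0 0 -3 0;0 0 -3 0;0 0 -2.5 0;0 0 -1 0;1.5 -0.1 0 0"

```text
time_s: 24.73
tcp_pos: [0.4752, 0.266, 0.3274]
ee_rot: [[-0.003, -1.0, 0.005], [-1.0, 0.003, 0.005], [-0.005, -0.005, -1.0]]
wrist_force: [0.2, 0.6, -1.1]
gripper_width: 0.272
gripper_force: 30.0
```

Call:
step_arm:
  targets: "3 -0.1 0 0.3;3 -0.1 0 0.3;3 -0.1 0 0.1;3 -0.1 0 0;3 -0.1 0 0;3 -0.1 0 0;3 -0.1 0 0;3 -0.1 0 0;3 -0.1 0 0;3 -0.1 0 0;3 -0.1 0 0;3 -0.1 0 0"

```text
time_s: 25.73
tcp_pos: [0.479, -0.0977, 0.3228]
ee_rot: [[-0.018, -1.0, -0.004], [-1.0, 0.018, 0.0], [-0.0, 0.004, -1.0]]
wrist_force: [0.6, -0.2, -2.4]
gripper_width: 0.275
gripper_force: 30.0
```

Call:
step_arm:
  targets: "3 -0.1 0 0;3 -0.1 0 0;3 -0.1 0 0;3 -0.1 0 0;3 -0.1 0 0;3 -0.1 0 0;3 -0.1 0 0;3 -0.1 0 0;3 -0.1 0 0;3 -0.1 0 0;2 0 0 0;1 0 0 0"

```text
time_s: 26.73
tcp_pos: [0.4834, -0.4281, 0.3215]
ee_rot: [[-0.02, -1.0, -0.004], [-1.0, 0.02, 0.003], [-0.003, 0.004, -1.0]]
wrist_force: [1.0, 0.9, -2.3]
gripper_width: 0.278
gripper_force: 30.0
```

Call:
step_arm:
  targets: "0 0 0 0;0 0 0 0;0 0 0 0;0 0 0 0;0 0 0 0"

```text
time_s: 27.15
tcp_pos: [0.4852, -0.425, 0.325]
ee_rot: [[-0.016, -1.0, 0.0], [-1.0, 0.016, -0.0], [-0.0, -0.0, -1.0]]
wrist_force: [0.1, 0.1, -2.1]
gripper_width: 0.27
gripper_force: 30.0
```

Call:
step_arm:
  targets: "0.05 -0.8 2 0.1;0 -0.8 3 0;0 0 3 0;0 0 3 0;0 0 3 0;0 0 3 0;0 0 2 0;0 0 1 0;0 0 0 0;0 0 0 0;0 0 0 0;0 0 0 0"

```text
time_s: 28.15
tcp_pos: [0.5023, -0.4274, 0.1269]
ee_rot: [[-0.019, -1.0, 0.004], [-1.0, 0.019, -0.002], [0.002, -0.004, -1.0]]
wrist_force: [0.3, -0.2, -0.8]
gripper_width: 0.275
gripper_force: 30.0
```

```bash
python3 - <<'E'
from h import *
a=cv2.imread('pics/wr3.png');b=cap('wrist','wr4')['frame'];s=sense();print(s['tcp_pos'],s['ee_rot'][:,1])
for n,f in (('old',a),('new',b)):
    g=cv2.cvtColor(f,6).astype(int)
    print(n,g[210,296:340:2].tolist(),g[240,296:340:2].tolist(),g[112:134:2,319].tolist())
E
```

```text
[ 0.50203239 -0.42734473  0.12661624] [-0.99981464  0.01898029 -0.00322949]
old [52, 51, 55, 54, 78, 96, 151, 181, 189, 187, 185, 186, 188, 189, 189, 189, 180, 152, 89, 85, 85, 82] [50, 52, 50, 57, 50, 73, 145, 177, 185, 186, 185, 184, 186, 187, 189, 188, 180, 146, 68, 53, 55, 52] [47, 67, 83, 131, 155, 151, 160, 181, 186, 187, 187]
new [211, 245, 226, 174, 168, 154, 184, 213, 219, 218, 217, 216, 218, 220, 220, 221, 213, 188, 171, 204, 208, 208] [203, 242, 234, 191, 167, 156, 179, 211, 219, 217, 216, 217, 217, 218, 220, 219, 209, 180, 159, 194, 207, 209] [251, 236, 252, 253, 253, 236, 194, 212, 219, 219, 219]
```

Call:
step_arm:
  targets: "0 0 0 0;0 0 0 0;0 0 0 0;0 0 0 0"

```text
time_s: 28.53
tcp_pos: [0.5011, -0.4269, 0.1247]
ee_rot: [[-0.019, -1.0, 0.0], [-1.0, 0.019, -0.0], [0.0, -0.0, -1.0]]
wrist_force: [-0.2, -0.5, -2.3]
gripper_width: 0.273
gripper_force: 30.0
```

Call:
step_arm:
  targets: "-0.1 0 1 0;0 0 1 0;0 0 0.8 0;0 0 0.5 0;0 0 0 0;0 0 0 0;0 0 0 0;0 0 0 0"

```text
time_s: 29.2
tcp_pos: [0.5015, -0.4261, 0.0921]
ee_rot: [[-0.019, -1.0, 0.001], [-1.0, 0.019, -0.001], [0.001, -0.001, -1.0]]
wrist_force: [-0.7, -0.3, -1.1]
gripper_width: 0.272
gripper_force: 30.0
```

Call:
step_arm:
  targets: "0 0 0.4 0;0 0 0.4 0;0 0 0.4 0;0 0 0.4 0;0 0 0.4 0;0 0 0 0;0 0 0 0;0 0 0 0"

```text
time_s: 29.87
tcp_pos: [0.5013, -0.4259, 0.0716]
ee_rot: [[-0.019, -1.0, 0.0], [-1.0, 0.019, -0.0], [0.0, -0.0, -1.0]]
wrist_force: [-0.8, -0.5, -2.1]
gripper_width: 0.275
gripper_force: 30.0
```

Free descent into the slot; 1.7 cm to go.

Call:
step_arm:
  targets: "0 0 0.4 0;0 0 0.4 0;0 0 0.3 0;0 0 0.2 0;0 0 0.2 0;0 0 0.1 0;0 0 0.05 0;0 0 0 0;0 0 0 0"

```text
time_s: 30.62
tcp_pos: [0.5012, -0.4259, 0.0552]
ee_rot: [[-0.019, -1.0, 0.0], [-1.0, 0.019, -0.0], [0.0, -0.0, -1.0]]
wrist_force: [1.0, 0.4, -2.1]
gripper_width: 0.27
gripper_force: 30.0
```

Call:
step_arm:
  targets: "0 0 0.05 0;0 0 0 0;0 0 0 0"

```text
time_s: 30.87
tcp_pos: [0.5011, -0.4259, 0.0546]
ee_rot: [[-0.019, -1.0, 0.0], [-1.0, 0.019, -0.0], [0.0, -0.0, -1.0]]
wrist_force: [0.7, 0.6, -2.6]
gripper_width: 0.277
gripper_force: 30.0
```

Call:
step_arm:
  targets: "0 0 0 0;0 0 0 0;0 0 0 0;0 0 0 0;0 0 0 0;0 0 0 0;0 0 0 0;0 0 0 0;0 0 0 0;0 0 0 0;0 0 0 0;0 0 0 0"
  claw: 8.7

```text
time_s: 31.87
tcp_pos: [0.5011, -0.4258, 0.0546]
ee_rot: [[-0.019, -1.0, 0.0], [-1.0, 0.019, -0.0], [0.0, -0.0, -1.0]]
wrist_force: [-0.6, 0.1, -0.1]
gripper_width: 0.988
gripper_force: 0.0
```

Call:
step_arm:
  targets: "0 0 -0.5 0;0 0 -1 0;0 0 -1 0;0 0 -2 0;0 0 -3 0;0 0 -3 0;0 0 -3 0;0 0 -3 0;-2.5 0 -3 0;-2.5 0 -3 0;-2 0 -1 0;0 0 0 0"

```text
time_s: 32.87
tcp_pos: [0.5038, -0.3541, 0.2963]
ee_rot: [[-0.016, -1.0, 0.01], [-1.0, 0.016, -0.004], [0.004, -0.01, -1.0]]
wrist_force: [-0.2, 0.8, 0.2]
gripper_width: 0.999
gripper_force: 0.0
```

Call:
step_arm:
  targets: "0 0 0 0;0 0 0 0;0 0 0 0;0 0 0 0"

```text
time_s: 33.2
tcp_pos: [0.5019, -0.3564, 0.2882]
ee_rot: [[-0.02, -1.0, -0.002], [-1.0, 0.02, 0.001], [-0.001, 0.002, -1.0]]
wrist_force: [-0.3, -0.2, -0.0]
gripper_width: 0.998
gripper_force: 0.0
```

```bash
python3 - <<'E'
from h import *
c=cap('wrist','wr5');s=sense();print(s['tcp_pos'])
gg=cv2.cvtColor(c['frame'],6)
u,v=px(c,(.5015,-.4265,.096)).astype(int);print(u,v)
h=cv2.inRange(gg[v-28:v+28,u-20:u+20],140,185)
n,l,st,ce=cv2.connectedComponentsWithStats(cv2.morphologyEx(h,cv2.MORPH_OPEN,np.ones((9,13))))
for b in st[1:]: print(b,pt(c,u-20+b[0]+(b[2]-1)/2,v-28+b[1]+(b[3]-1)/2,.096))
c=cap('scene','s10')
hsv=cv2.cvtColor(c['frame'],40)
for y in (.25,.32):
    print(y,[(x,)+tuple(int(q) for q in hsv[tuple(np.round(px(c,(x/1000,y,.015))).astype(int)[::-1])]) for x in range(400,464,4)])
E
```

```text
[ 0.50203097 -0.3564324   0.28823289]
318 133
[  8  13  24  29 673] [ 0.50212336 -0.42762589  0.096     ]
[ 12  48  14   8 112] [ 0.50349777 -0.4065933   0.096     ]
0.25 [(400, 170, 8, 100), (404, 150, 5, 111), (408, 0, 104, 144), (412, 0, 113, 149), (416, 3, 96, 104), (420, 8, 30, 93), (424, 17, 25, 92), (428, 23, 25, 91), (432, 65, 72, 117), (436, 65, 80, 115), (440, 68, 86, 116), (444, 55, 37, 90), (448, 54, 39, 91), (452, 15, 25, 83), (456, 24, 9, 135), (460, 30, 5, 187)]
0.32 [(400, 21, 19, 172), (404, 24, 21, 169), (408, 24, 22, 166), (412, 21, 21, 167), (416, 28, 19, 161), (420, 25, 17, 161), (424, 19, 23, 156), (428, 19, 23, 156), (432, 25, 20, 152), (436, 23, 21, 147), (440, 25, 24, 137), (444, 23, 22, 140), (448, 25, 21, 134), (452, 27, 19, 124), (456, 24, 7, 193), (460, 25, 9, 175)]
```

```bash
python3 -c "
from station import r
print(r.finish_job())"
```

```text
the job is handed in; nothing more can be done
None
```

The four pens were combed into a closed, parallel row against the bar and pressed at about 8 N. The rake stands upright in its stand again, and the job was handed in at about 33 s.

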